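# Bring the red jar of the coffee carousel to the front and hold it there

### The job

Unlock the coffee carousel by pushing its blue lock button fully down, then turn the turntable until the jar with the red lid stands squarely behind the orange arrow at the front of the base. Finish while still holding: keep the black bar handle on top of the carousel gripped firmly between the fingers, so that the turntable stays still. Leave all jars standing in their seats and do not disturb the things around the carousel.

Things in the scene. Friction and masses are not known exactly. Their poses are not given: they have to be found in the camera images.
- base: fixed black base of the coffee jar carousel, a disc 236 mm across, 12 mm thick, lying on the counter. Origin: centre of its underside, on the turntable's vertical axis. Its own -x axis is the FRONT: a tongue with an orange arrow (pointing inwards) sticks out there to 156 mm from the axis. The lock button stands on a second tongue along its +y axis
- front_spot (a point): fixed point on the base at the front, 78 mm from the axis along the base's -x, 66 mm above the counter: where the middle of a jar is when that jar faces front, squarely behind the orange arrow
- turntable (a joint): white turntable, 216 mm across, its top 36 mm above the counter, carrying six jars in shallow seats (rims 9 mm high) every 60 degrees on a circle of radius 78 mm. Angle in rad about the vertical axis, 0 = where it starts, growing anticlockwise seen from above; it turns freely with light friction (about 0.06 N m), stays where it is left, and has no stop within a full turn either way once unlocked. While locked it only rattles up to about 0.28 rad
- handle: black bar handle on top of the turntable's central post, turning with it: 70 mm long (its x axis), 16 mm thick (its y axis), 30 mm high. Origin: centre of the bar, on the turntable's axis, 130 mm above the counter. Jar lids reach 96 mm above the counter, so 19 mm of free height is left between the lids and the bar's underside
- lock (a joint): turntable lock, a stiff push button that goes straight down: 0 = up (locked), 0.014 m = fully down (unlocked). Takes about 6 N, comes to a hard stop, and stays down by itself when released. While it is up a steel tongue blocks two lugs on the turntable's rim
- lock_top (a point): centre of the top face of the blue round lock button, 26 mm across, 146 mm from the turntable's axis along the base's +y, 62 mm above the counter when up, 48 mm when fully down; it moves with the button
- jar_red_mid (a point): the marked jar: amber jar with a red lid and red band, 47 mm across, 60 mm tall, standing loosely in a seat of the turntable. Point: its centre, half-way up (66 mm above the counter)
- jar_black_mid (a point): another jar: amber jar with a black lid and black band, 47 mm across, 60 mm tall, standing loosely in a seat of the turntable. Point: its centre, half-way up (66 mm above the counter)
- jar_blue_mid (a point): another jar: amber jar with a blue lid and blue band, 47 mm across, 60 mm tall, standing loosely in a seat of the turntable. Point: its centre, half-way up (66 mm above the counter)
- jar_green_mid (a point): another jar: amber jar with a green lid and green band, 47 mm across, 60 mm tall, standing loosely in a seat of the turntable. Point: its centre, half-way up (66 mm above the counter)
- jar_yellow_mid (a point): another jar: amber jar with a yellow lid and yellow band, 47 mm across, 60 mm tall, standing loosely in a seat of the turntable. Point: its centre, half-way up (66 mm above the counter)
- jar_white_mid (a point): another jar: amber jar with a white lid and white band, 47 mm across, 60 mm tall, standing loosely in a seat of the turntable. Point: its centre, half-way up (66 mm above the counter)
- mug: bystander: white mug, 80 mm across, 90 mm tall, origin under its centre
- milk: bystander: white milk jar, 68 mm across, 100 mm tall, origin under its centre
- carton: bystander: red capsule carton, 60 x 150 x 40 mm, origin under its centre
- spoon: bystander: spoon lying on the counter, origin under its middle

How it is judged:
On the way, in this order (a step that is already met when the one before it is completed fails the run):
1. the lock button is pushed fully down (value of joint lock above 0.012 m), for 0.2 s.
2. the red jar stands at the front (horizontal distance between jar_red_mid and front_spot below 0.01 m), for 0.2 s.
At the end, for the whole second after the job is handed in: Red jar within 10 mm of the front spot, lock still down (over 11 of 14 mm), fingers down around the bar handle (grasp point below 155 mm, within 45 mm of its centre) holding it with over 4 N, turntable still (under 0.05 rad/s), all six jars upright (0.15 rad) in their seats (horizontal distance between jar_red_mid and front_spot below 0.01 m and value of joint lock above 0.011 m and contact force between the fingers and turntable above 4 N and height (world z) of the grasp point below 0.155 m and horizontal distance between the grasp point and handle below 0.045 m and velocity of joint turntable between -0.05 and 0.05 rad/s and angle between each of jar_red_mid, jar_black_mid, jar_blue_mid, jar_green_mid, jar_yellow_mid, jar_white_mid's own z axis and vertical below 0.15 rad and height (world z) of each of jar_red_mid, jar_black_mid, jar_blue_mid, jar_green_mid, jar_yellow_mid, jar_white_mid below 0.071 m); the arm keeps its last pose, push and grip.
It fails at once if a bystander is moved more than 30 mm (distance of any of mug, milk, carton, spoon from where it was at the start of the episode above 0.03 m).
It fails at once if a jar is tipped or lifted out of its seat (angle between any of jar_red_mid, jar_black_mid, jar_blue_mid, jar_green_mid, jar_yellow_mid, jar_white_mid's own z axis and vertical above 0.5 rad or height (world z) of any of jar_red_mid, jar_black_mid, jar_blue_mid, jar_green_mid, jar_yellow_mid, jar_white_mid above 0.085 m).
It also fails if it takes over 72 s, if anything falls off the work surface, if the arm or the gripper's body presses on something with over 40 N, if the wrist force passes 120 N, or if a joint passes its speed limit or range.

### The arm

A 6-joint arm with a two-finger parallel gripper is mounted at the origin on the work surface. World frame = base frame: x ahead of the robot, y to its left, z up, the work surface at z = 0. Lengths are in m, angles in rad, forces in N, time in s.
With the tool pointing down it reaches from about 0.275 to 0.725 m from the base axis. Payload 5.6 kg.
Tool frame: the origin (TCP) lies at the very end of the fingers, on their centre line; the grasp point (between the pads) lies 19 mm behind it (env.tcp_to_grasp is the distance from the TCP to the grasp point, in m); z points along the fingers, y is the direction in which the jaws open and shut (so a half turn about z gives the same grasp; the last joint's range is limited). The gripper opens to 85 mm and grips with 20 to 120 N. Pads are 22 mm wide; open, the fingers measure 114 mm over their backs; the gripper's body (76 mm by 85 mm) begins 54 mm behind the grasp point. The pads swing forward as they close: fully open they stand 13 mm farther back than shut.
Start: joints at [-0.93, 0.255, 0.108, 0, -1.424, -0.285], TCP at [0.192, -0.516, 0.231] pointing down, gripper open.
Joint ranges: [-2.95, 2.95], [-1.21, 1.97], [-1.09, 1.5], [-2.87, 1.71], [-2.94, -0.07], [-3.05, 3.05]. Speed limits (rad/s): [2.57, 2.57, 3.14, 3.14, 3.14, 3.14].

### API

Orientations are given as a unit quaternion [w, x, y, z].
In Python, from station import env, camera gives the robot as it stands. The module is installed in compiled form; this text tells all that it offers. Calls block until the motion is done:
- env.goto(position, orientation): joint-space move of the TCP to a pose.
- env.move_straight(position, attitude=None, speed=0.15, guard=None): straight line of the TCP; attitude=None keeps the orientation; speed is the mean speed in m/s. With guard (N) it stops when the force on the tool has changed by that much, and returns True; else False.
- env.movej(angles): joint-space move.
- env.set_gripper(opening, newtons=None): finger opening in m; newtons is the grip in N (None keeps the last); returns when the fingers have stopped.
- env.sleep(seconds).
- env.inverse_kinematics(position, orientation): joint angles nearest the present ones, or None.
- camera(name): name is "side" or "top" or "wrist"; returns a dict with "image" (480x640x3 uint8, red, green, blue), "fx", "fy", "cx", "cy" (pixels), "eye" and "rotation" of the camera in the world. Camera axes: x right, y up, looking along -z (the intrinsics and any distortion apply to the point x, -y, -z); pixel columns grow to the right and rows downward; lengths in m; the calibration is good to about 2 mm. A picture is of the moment at which its call begins. There is no depth.
A pose or a line that the arm cannot do raises env.Unreachable and nothing moves.
- env.sign_off(): hands the job in, once; it reports no verdict.
Readings, each from a call of its own:
- env.read_clock(): time.
- env.read_joint_pos(): joint angles.
- env.read_joint_velocities(): joint speeds.
- env.read_tau(): joint torques, N m.
- env.read_tool_pos(): TCP position.
- env.read_tool_rot(): TCP orientation.
- env.read_contact_force(): force on the tool from outside, world axes, zero at the start.
- env.read_wrist_torque(): the same for the moment, N m.
- env.read_finger_gap(): finger opening in m.
Only numpy, scipy, OpenCV 4.12 (cv2) and the standard library are available. Lean on these libraries where they do the work, as an engineer would, in place of code of your own. Each camera call takes 0.05 s, during which the arm holds its last target.

## Working session

There is one attempt and no reset: what is moved stays moved. The work goes in short steps, each a Python script; the robot and the scene stay as the last script left them, time stands still between calls to the robot, and variables do not carry over. Pictures are saved under pics/ and viewed, and the job is handed in when it is done.

```bash
mkdir -p pics; python3 - <<'E'
from station import env,camera
import cv2
for n in ["top","side","wrist"]:
    c=camera(n); cv2.imwrite(f"pics/{n}0.png",c["image"][:,:,::-1])
    print(n,{k:v for k,v in c.items() if k!="image"})
print(env.read_clock(),env.read_tool_pos(),env.read_tool_rot(),env.read_finger_gap())
E
```

```text
top {'fx': 447.7993570197151, 'fy': 447.7993570197151, 'cx': 313.54374045549804, 'cy': 242.32867342494868, 'eye': array([ 0.48538357, -0.00563722,  1.0456458 ]), 'rotation': array([ 0.71150171,  0.01636046, -0.02915935, -0.70188845])}
side {'fx': 486.0839975249294, 'fy': 486.0839975249294, 'cx': 320.60198738038935, 'cy': 234.39701495350457, 'eye': array([0.25952619, 0.70062869, 0.94667338]), 'rotation': array([-0.15793476, -0.06974668,  0.35317327,  0.91948935])}
wrist {'fx': 370.36978212021796, 'fy': 370.36978212021796, 'cx': 318.9659855445264, 'cy': 242.45119875073448, 'eye': array([ 0.11959552, -0.54075027,  0.37163506]), 'rotation': array([ 0.56426193, -0.08583463, -0.12541972,  0.81148677])}
0.15 [ 0.1915017  -0.51519618  0.23061437] [-1.56630764e-04 -1.76933014e-01  9.84222640e-01  6.92761667e-04] 0.08536347893182492
```

View pics/top0.png

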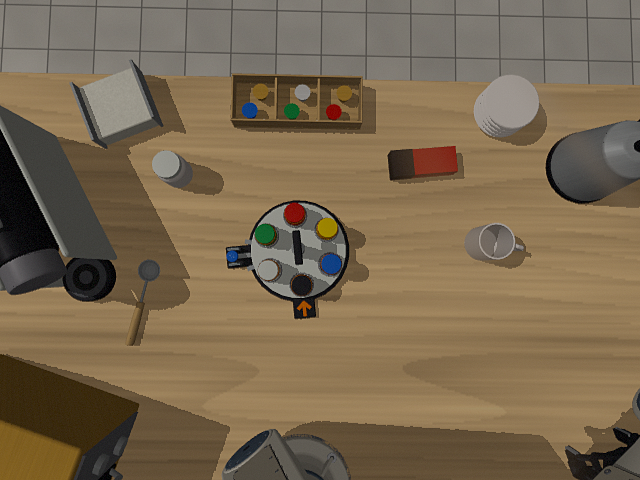

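View pics/side0.png

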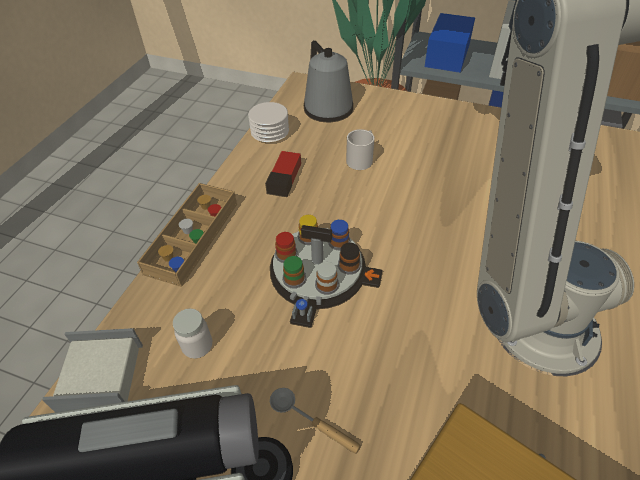

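Top view: the carousel is centred near (298,250), the arrow at (304,308), the lock at (233,256) and the red lid at (294,213), so red is nearly opposite the front. I'll enlarge it.

```bash
python3 - <<'E'
import cv2
a=cv2.imread("pics/top0.png")[190:330,215:365]
cv2.imwrite("pics/topz.png",cv2.resize(a,None,fx=4,fy=4,interpolation=cv2.INTER_CUBIC))
a=cv2.imread("pics/side0.png")[205:335,255:395]
cv2.imwrite("pics/sidez.png",cv2.resize(a,None,fx=4,fy=4,interpolation=cv2.INTER_CUBIC))
E
```

```text
(no output)
```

View pics/topz.png

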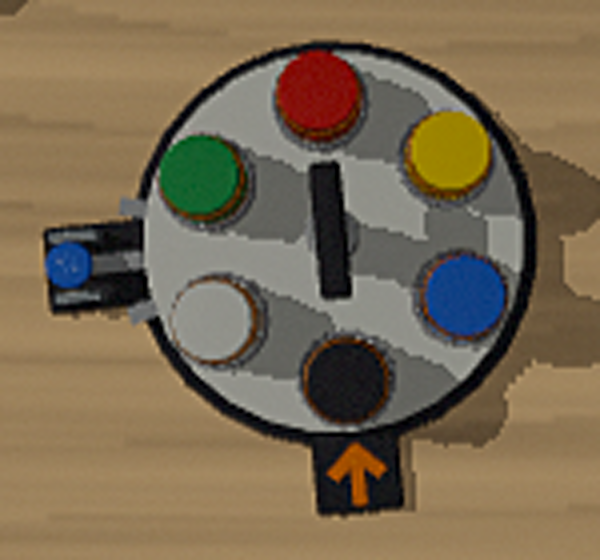

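View pics/sidez.png

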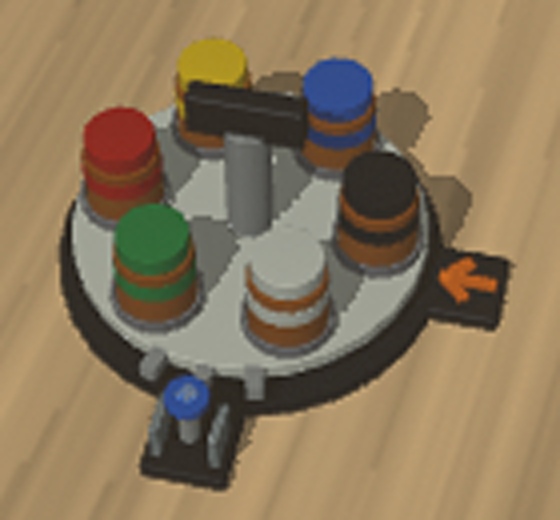

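Side view: the button top is near (302,305) with low grey plates on either side. The bar lies along the red–black line. Next I'll compute positions.

```bash
cat > h.py <<'E'
import numpy as np
from scipy.spatial.transform import Rotation as R
TOP=dict(f=447.79936,cx=313.54374,cy=242.32867,eye=np.array([0.48538357,-0.00563722,1.0456458]),q=[0.71150171,0.01636046,-0.02915935,-0.70188845])
SIDE=dict(f=486.084,cx=320.602,cy=234.397,eye=np.array([0.25952619,0.70062869,0.94667338]),q=[-0.15793476,-0.06974668,0.35317327,0.91948935])
def rot(q): return R.from_quat([q[1],q[2],q[3],q[0]])
def ray(c,u,v,z):
    d=rot(c['q']).apply([(u-c['cx'])/c['f'],-(v-c['cy'])/c['f'],-1.])
    return c['eye']+d*(z-c['eye'][2])/d[2]
def proj(c,p):
    d=rot(c['q']).inv().apply(np.asarray(p)-c['eye'])
    return np.array([c['cx']+c['f']*d[0]/-d[2],c['cy']-c['f']*d[1]/-d[2]])
def down(yaw): # tool z down, tool x at angle yaw
    q=(R.from_euler('z',yaw)*R.from_euler('x',np.pi)).as_quat()
    return [q[3],q[0],q[1],q[2]]
E
python3 - <<'E'
from h import *
t=lambda x,y,z: ray(TOP,x/4+215-.375,y/4+190-.375,z)
s=lambda x,y,z: ray(SIDE,x/4+255-.375,y/4+205-.375,z)
L={k:t(*p,.096) for k,p in dict(red=(318,90),yellow=(448,150),blue=(465,294),black=(346,380),white=(213,319),green=(201,175)).items()}
P=np.array(list(L.values()));c=P.mean(0)
for k,p in L.items(): print(k,p,np.linalg.norm((p-c)[:2]),np.degrees(np.arctan2(*(p-c)[1::-1])))
print('c',c)
print('handle top',t(330,230,.145), t(323,162,.145)-t(338,297,.145))
b=t(68,265,.062);print('btn',b,np.linalg.norm((b-c)[:2]),np.degrees(np.arctan2(*(b-c)[1::-1]))-90)
a=t(360,510,.012);print('tongue end',a,np.linalg.norm((a-c)[:2]),np.degrees(np.arctan2(*(a-c)[1::-1])))
S={k:s(*p,.096) for k,p in dict(red=(118,133),yellow=(212,63),blue=(338,86),black=(381,183),white=(288,262),green=(153,236)).items()}
c2=np.mean(list(S.values()),0);print('side c',c2,'btn',s(187,396,.062))
for k,p in S.items(): print(k,p,np.degrees(np.arctan2(*(p-c2)[1::-1])))
E
```

```text
red [0.61069886 0.01982446 0.096     ] 0.07740252691918284 6.385319825433518
yellow [ 0.57959839 -0.04989738  0.096     ] 0.0763839841453038 -53.13807847385894
blue [ 0.50306826 -0.05976883  0.096     ] 0.07734254199997735 -113.39339317808799
black [0.45687587 0.00262215 0.096     ] 0.07737935862509904 -173.62336047538005
white [0.48809607 0.07333239 0.096     ] 0.07710463554613654 126.33087068743194
green [0.56432158 0.08118434 0.096     ] 0.07634490148595478 66.41599809374621
c [0.53377651 0.01121619 0.096     ]
handle top [0.53342591 0.01135651 0.145     ] [0.06792259 0.00858835 0.        ]
btn [0.51666095 0.15597562 0.062     ] 0.14576774341864687 6.743031316156404
tongue end [ 0.38039792 -0.00574718  0.012     ] 0.15431379380002486 -173.68885020862436
side c [0.53316357 0.0117783  0.096     ] btn [0.51638954 0.15632492 0.062     ]
red [0.61227393 0.01842785 0.096     ] 4.804648154181146
yellow [ 0.58031054 -0.05282202  0.096     ] -53.87707207879728
blue [ 0.50200749 -0.05950072  0.096     ] -113.61014761034872
black [0.45469752 0.00476204 0.096     ] -174.8903290785644
white [0.4860222  0.07620824 0.096     ] 126.19176608848318
green [0.56366973 0.08359443 0.096     ] 66.9851138891701
```

```bash
python3 - <<'E'
from h import *
from station import env
B=[0.5165,0.1561]; C=[0.5335,0.0114]
for y in (6.5,186.5):
    o=down(np.radians(y))
    print(y,env.inverse_kinematics(B+[.12],o),env.inverse_kinematics(C+[.112],o),env.inverse_kinematics(C+[.2],o))
o=down(np.radians(6.5))
print(min([6.5,186.5]))
env.set_gripper(0.0,40)
j=np.array(env.inverse_kinematics(B+[.16],o)); env.goto(B+[.16],o)
print(env.read_clock(),env.read_tool_pos(),env.read_finger_gap(),env.read_contact_force())
from station import camera; import cv2
for n in("side",):
    a=camera(n)["image"][150:400,200:450,::-1]; cv2.imwrite("pics/s1.png",cv2.resize(a,None,fx=2.4,fy=2.4))
E
```

```text
6.5 [ 5.83706693e-01  2.95086751e-01 -1.27273597e-01  4.44089210e-16
 -1.14843598e+00  1.10053604e+00] [ 3.14906011e-01  2.90680205e-01 -1.55505074e-01  4.44089210e-16
 -1.12461105e+00  1.36933672e+00] [ 3.14906011e-01  2.34200547e-01  1.09472358e-03  4.44089210e-16
 -1.33769050e+00  1.36933672e+00]
186.5 [ 5.83706693e-01  2.95086751e-01 -1.27273597e-01 -4.44089210e-16
 -1.14843598e+00 -2.04105662e+00] [ 3.14906011e-01  2.90680205e-01 -1.55505074e-01 -4.44089210e-16
 -1.12461105e+00 -1.77225594e+00] [ 3.14906011e-01  2.34200547e-01  1.09472358e-03 -4.44089210e-16
 -1.33769050e+00 -1.77225594e+00]
6.5
3.5667 [0.51672014 0.15543798 0.16009037] 9.290524183380852e-05 [-0.31219633 -0.23240015 -0.27817243]
```

View pics/s1.png

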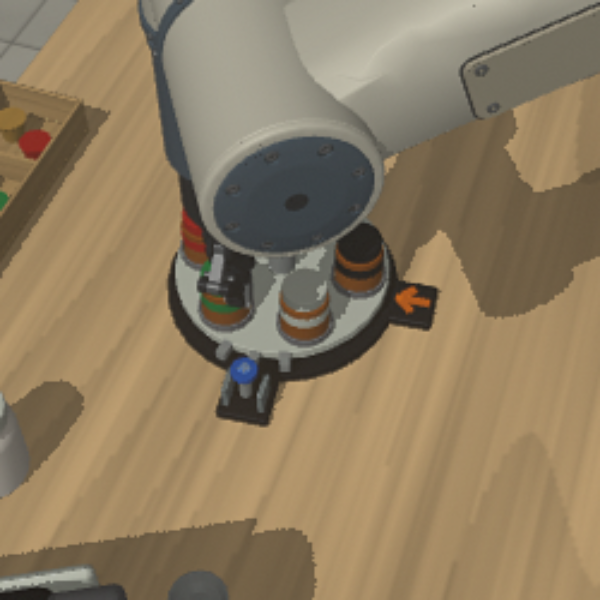

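The fingertips are closed and hovering above the button at about (243,370) in the crop. Now I'll press.

```bash
python3 - <<'E'
from h import *
from station import env
B=[0.5165,0.1561]
env.move_straight(B+[.068],speed=.1)
print(env.read_contact_force())
print(env.move_straight(B+[.058],speed=.02,guard=25),env.read_tool_pos(),env.read_contact_force())
print(env.move_straight(B+[.045],speed=.02,guard=20),env.read_tool_pos(),env.read_contact_force())
env.sleep(.4);print(env.read_tool_pos(),env.read_contact_force(),env.read_clock())
E
```

```text
[-0.86282516 -0.04674188  0.40515402]
False [0.51672168 0.15623578 0.05817086] [-0.10259116  0.5193342   2.82099396]
True [0.516788   0.15623049 0.04807968] [-1.42668038  0.25844224  5.45803439]
[0.5167968  0.15622335 0.04810558] [-1.94480101  0.82640167  5.92291308] 6.3
```

```bash
python3 - <<'E'
from h import *
from station import env,camera
import cv2
C=[0.5335,0.0114]
env.move_straight([0.5165,0.1561,.16],speed=.15)
env.goto(C+[.22],down(np.radians(6.8)))
env.set_gripper(0.05)
print(env.read_clock(),env.read_tool_pos(),env.read_joint_pos(),env.read_finger_gap(),env.read_contact_force())
a=camera("side")["image"][150:400,200:450,::-1]; cv2.imwrite("pics/s2.png",cv2.resize(a,None,fx=2.4,fy=2.4))
cv2.imwrite("pics/w2.png",camera("wrist")["image"][:,:,::-1])
E
```

```text
8.4083 [0.53348587 0.01165834 0.21992888] [ 3.15389702e-01  2.26318818e-01  4.16596003e-02 -8.23502985e-06
 -1.38624275e+00  1.37455203e+00] 0.04990545389015525 [ 0.24270539 -0.01619396  0.09901328]
```

View pics/s2.png

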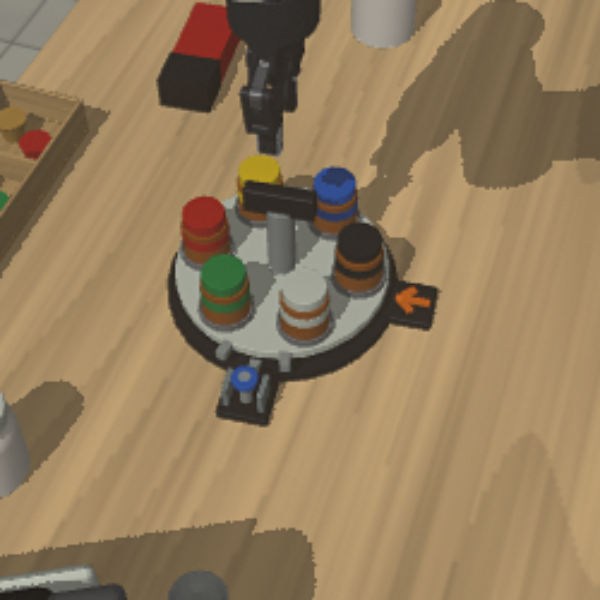

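View pics/w2.png

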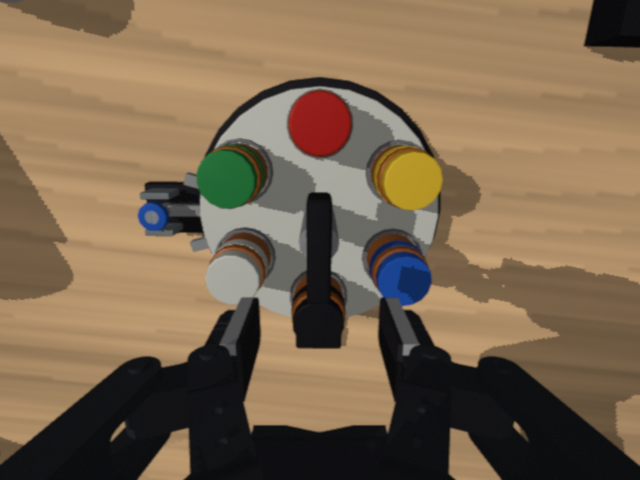

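The button is down, from (243,370) to (245,378). In the wrist view the bar lies centred and parallel between the fingers at (319,270). Next: descend and grip.

```bash
python3 - <<'E'
from h import *
from station import env
C=[0.5335,0.0114]
print(env.move_straight(C+[.113],speed=.08,guard=15),env.read_tool_pos())
env.set_gripper(0.0,60)
print(env.read_finger_gap(),env.read_contact_force(),env.read_wrist_torque())
q=np.array(env.read_joint_pos());q0=q.copy()
for k in range(6):
    q[5]=q0[5]-np.pi*(k+1)/6; env.movej(q)
    print(env.read_clock(),env.read_tool_pos(),env.read_contact_force(),env.read_wrist_torque()[2],env.read_finger_gap())
    if np.linalg.norm(env.read_contact_force())>25: print('stop');break
from station import camera; import cv2
a=camera("side")["image"][150:400,200:450,::-1]; cv2.imwrite("pics/s3.png",cv2.resize(a,None,fx=2.4,fy=2.4))
a=camera("top")["image"]; cv2.imwrite("pics/t3.png",a[:,:,::-1])
cv2.imwrite("pics/w3.png",camera("wrist")["image"][:,:,::-1])
E
```

```text
False [0.5338873  0.01146413 0.11356385]
0.024900335298116253 [-2.86345597  2.66323379  6.65714828] [0.89408931 0.84285345 0.00905139]
10.925 [0.53369498 0.01180373 0.1137951 ] [-1.32853526 -0.15103824  1.6424003 ] -0.08597906568078059 0.024564257031248538
11.4917 [0.53369202 0.01181689 0.11380842] [-1.65109206  1.11647882  1.68313554] 0.01295337878411102 0.024569074036387095
12.0583 [0.5337099  0.01180648 0.11381026] [-0.57144814  1.5095253   1.6558833 ] -0.007758030563488171 0.024636663536969996
12.625 [0.53372806 0.0117995  0.113813  ] [-1.14469626  1.75000399  2.4236389 ] 0.0011275249813378129 0.0246480600335174
13.1917 [0.53371402 0.01178831 0.11378761] [-1.30995953  0.3669341   2.78464533] 0.017203775009870022 0.02449625405799102
13.7583 [0.53373905 0.01176686 0.1138169 ] [-1.54442424  0.7392753   2.71922948] 0.04673983434056836 0.024678699197815544
```

View pics/s3.png

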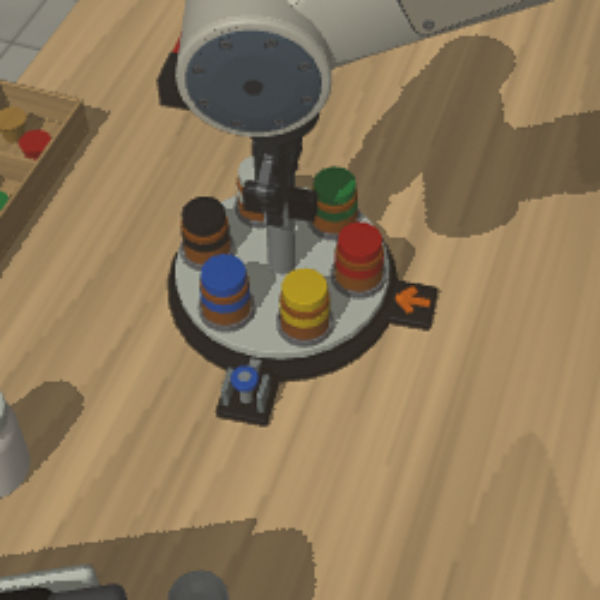

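View pics/w3.png

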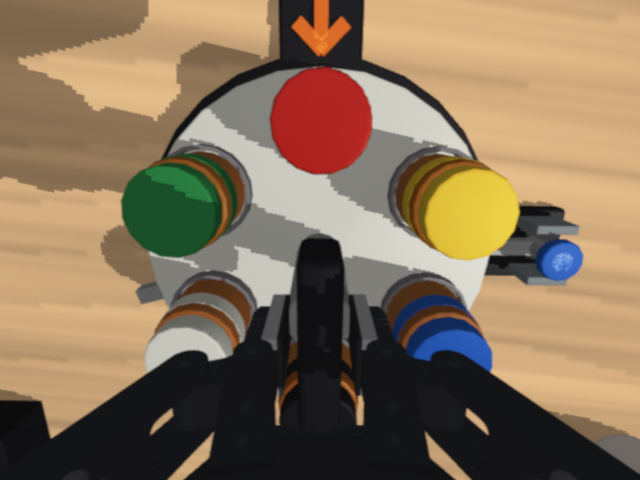

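View pics/t3.png

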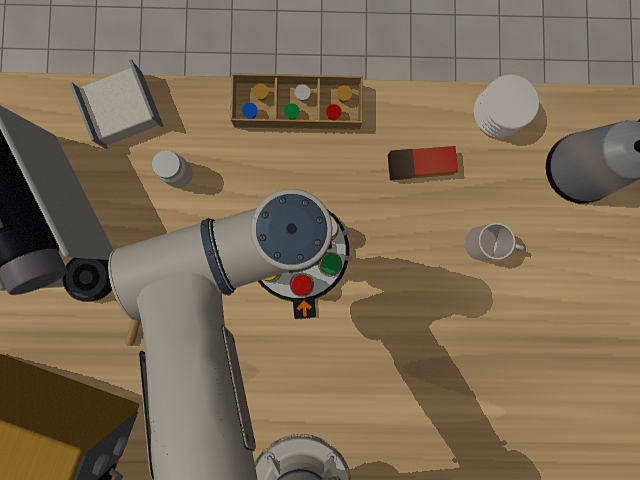

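In all three views red is behind the arrow (wrist: red centre x≈321, arrow x≈321). However, the finger gap reads 24.7 mm on a 16 mm bar, so I'll check the grip.

```bash
python3 - <<'E'
from h import *
from station import env,camera
import cv2
env.set_gripper(0.0,100); env.sleep(.5)
print(env.read_finger_gap(),env.read_contact_force(),env.read_clock())
a=camera("wrist")["image"][220:470,200:450,::-1]; cv2.imwrite("pics/w4.png",cv2.resize(a,None,fx=2.4,fy=2.4,interpolation=cv2.INTER_CUBIC))
a=camera("side")["image"][190:290,265:365,::-1]; cv2.imwrite("pics/s4.png",cv2.resize(a,None,fx=6,fy=6,interpolation=cv2.INTER_CUBIC))
E
```

```text
0.022731504684359822 [-1.79682727  1.31467836  4.86352326] 14.625
```

View pics/w4.png

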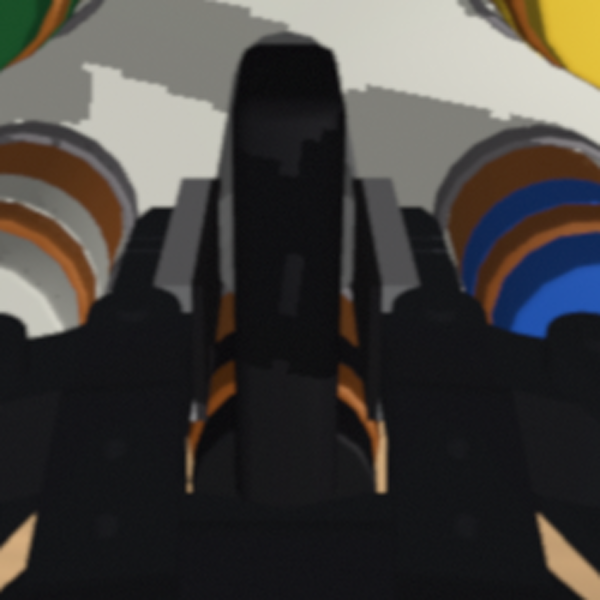

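View pics/s4.png

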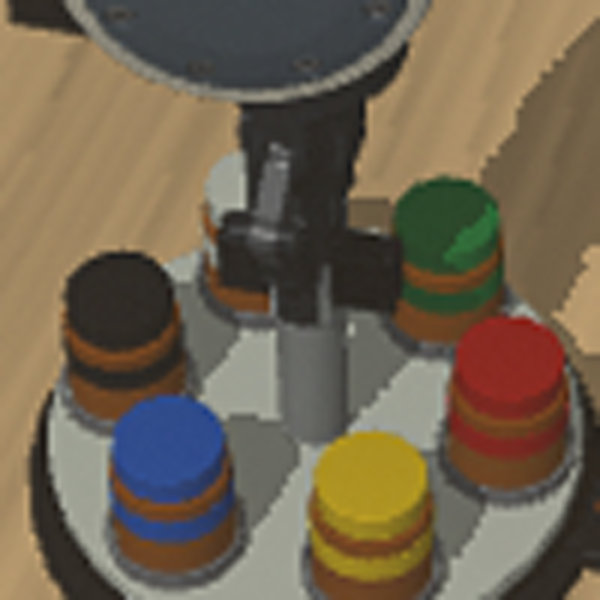

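The fingertips are pinching the roughly 24 mm post just under the bar, and the pads aren't touching the bar itself. I'll regrip a little higher.

```bash
python3 - <<'E'
from h import *
from station import env,camera
import cv2
env.set_gripper(0.04,60)
p=np.array(env.read_tool_pos())
for z in (.122,.128):
    env.move_straight([.5336,.0115,z],speed=.05)
    env.set_gripper(0.0,60); env.sleep(.3)
    print(z,env.read_tool_pos(),env.read_finger_gap(),env.read_contact_force(),env.read_clock())
    if env.read_finger_gap()<.0185: break
    if z==.122: env.set_gripper(.04,60)
a=camera("wrist")["image"]; cv2.imwrite("pics/w5.png",a[:,:,::-1])
a=camera("side")["image"][170:340,235:405,::-1]; cv2.imwrite("pics/s5.png",cv2.resize(a,None,fx=3.5,fy=3.5,interpolation=cv2.INTER_CUBIC))
E
```

```text
0.122 [0.5335051  0.01176939 0.12211161] 0.01467748076140009 [-2.98854137  3.02718872  3.53227064] 15.9833
```

View pics/w5.png

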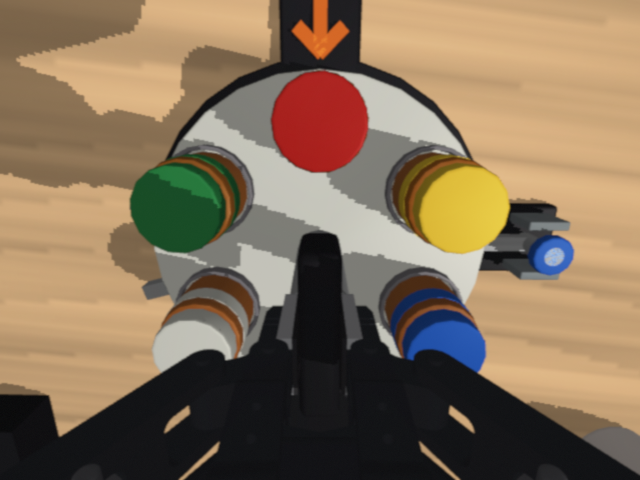

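View pics/s5.png

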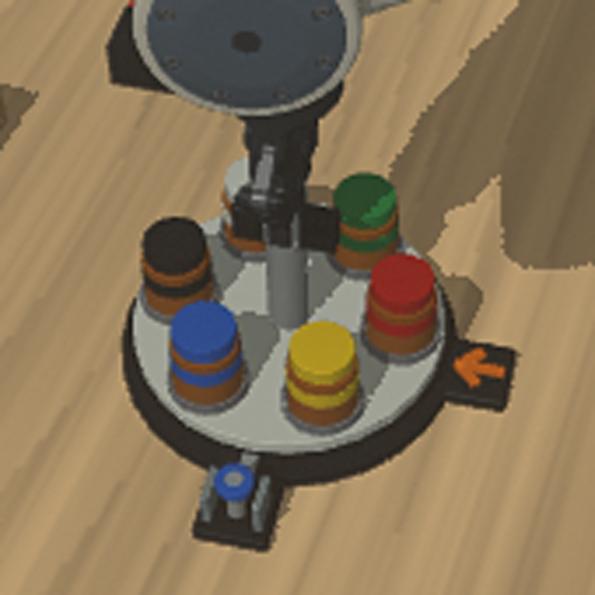

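The pads now close on the bar (gap 14.7 mm). Red at (320,121) is in line with the arrow at (320,30). I'll check the distance numerically, then hand in.

```bash
python3 - <<'E'
from h import *
from station import env
c=np.array([.5335,.0114]); f=c-.078*np.array([np.cos(np.radians(6.55)),np.sin(np.radians(6.55))])
print('front',f,'red(side)',ray(SIDE,403/3.5+235,275/3.5+170,.096), env.read_finger_gap(),env.read_joint_velocities().round(4) if hasattr(env.read_joint_velocities(),'round') else '',env.read_tool_pos())
env.sleep(.3)
env.sign_off()
E
```

```text
front [0.45600913 0.00250252] red(side) [ 0.45575464 -0.00062029  0.096     ] 0.014582623530892165 [-0.0005  0.001   0.0002  0.0005 -0.0007  0.0014] [0.53349423 0.01176313 0.12210566]
the job is handed in; nothing more can be done
```

I pushed the blue lock button down, turned the turntable 180° by its handle so the red jar faces the arrow, and handed the job in while still gripping the bar. The sign-off gave no verdict.

- **Lock:** the fingertips stopped at 48.1 mm above the counter, which matches the button's hard stop. Later pictures show it still down.
- **Red jar:** it was about 3 mm from the front spot measured from the side camera (limit 10 mm). In the wrist picture the jar and arrow line up.
- **Grip:** the first grip closed on the post just under the bar (finger gap 24.7 mm), and the turn was made that way. I then regripped 8 mm higher on the bar itself, set to 60 N. The grasp point was 141 mm above the counter and the arm was still.
- **Finger gap:** it read 14.6 mm on the 16 mm bar. I put that down to pad compression but could not confirm it, and I had no direct reading of the contact force.
- **Jars and surroundings:** the five jars I could see clearly are upright in their seats. The white one was partly hidden in the last pictures, but what shows looks upright. The mug, milk and carton looked unmoved in the top view after the turn. The arm hid most of the spoon there, but it never went near it.

The clock read about 16 s of the 72 s at my last reading, just before handing in.

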